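# Close the keeper, then hold the hidden bolt head against the nut runner

### The arm

A 6-joint arm with a two-finger parallel gripper is mounted at the origin on the work surface. World frame = base frame: x ahead of the robot, y to its left, z up, the work surface at z = 0. Lengths are in m, angles in rad, forces in N, time in s.
With the tool pointing down it reaches from about 0.3 to 0.775 m from the base axis. Payload 14.6 kg.
Tool frame: the origin (TCP) lies on the mounting face of the last link; the fingertips stand 199 mm ahead of it and the grasp point (between the pads) lies 180 mm ahead of it; z points along the fingers, y is the line along which they close (so a half turn about z gives the same grasp; the last joint's range is limited). The gripper opens to 94 mm and grips with 3 to 60 N. Pads are 16 mm wide; open, the fingers measure 119 mm over their backs; the gripper's body (75 mm by 177 mm) begins 78 mm behind the grasp point.
Start: joints at [-1.328, 0.3, 1.521, -0, 1.321, -0.067], TCP at [0.168, -0.524, 0.405] pointing down, gripper open.
Joint ranges: [-3.03, 3.03], [-0.79, 2.21], [0.23, 2.52], [-1.04, 4.18], [0, 3.07], [-2.55, 2.55]. Speed limits (rad/s): [2.22, 2.22, 2.57, 3.14, 3.14, 3.14].

### API

Orientations are given as [roll, pitch, yaw] about the fixed x, y, z axes, in that order (R = Rz(yaw) Ry(pitch) Rx(roll)).
In Python, from station import get_obs, camera, hand_in gives the robot as it stands.
- The arm moves only by the tool apply_moves, never from a script. Its argument "increments" is a list of rows, each an object of numbers: "tx", "ty", "tz": the shift along the tool's x, y, z as a fraction of full scale; "ax", "ay", "az": the turn, a rotation vector about the tool's x, y, z as a fraction of full scale. In form: [{"tx": .., "ty": .., "tz": .., "ax": .., "ay": .., "az": ..}, ...]. A call has 1 to 12 rows; each row shifts and turns the commanded pose from where the row before left it, along the tool's axes as they then stand; what a row does not reach is not made up. Full scale, the value 1, is 30 mm for a shift and 5 degrees for a turn. A row lasts 1/8 s, in which the tool goes at most 62.5 mm and 10.7 degrees, less where a joint would pass 70% of its speed; a pose out of reach is approached as far as the arm can. A call with a number of a shift or a turn outside -1 to 1 is refused whole. A call with a gripper value outside its range is refused whole. "jaw" is the closure, from 0 (fully open) to 1 (shut), set as the call begins (left out, the last holds). The fingers move at their own pace and stop on an object; "force" is the grip in N (left out, the last holds). Time passes only in rows, so rows that do not move let the fingers close. It gives the time, the measured TCP pose, the force, the opening and the grip force at its end, in the units of the state.
- get_obs(): the state, without advancing time (a new reading comes with each control period).
- camera(name): name is "scene" or "side" or "wrist"; returns a dict with "pixels" (420x560x3 uint8, red, green, blue), "camera_matrix" (3x3 intrinsics, pixels), "dist" ([k1, k2, p1, p2, k3] as OpenCV has them; the pictures are not rectified), "R" (3x3) and "t" (3): a world point X has camera coordinates R X + t; the wrist camera has in their place "T_tool_cam" (4x4, takes a point from camera to tool coordinates, whose origin is the TCP and whose axes are the flange's). Camera axes: x right, y down, z forward; pixel columns grow to the right and rows downward; lengths in m; the calibration is good to about 2 mm. A picture is of the moment at which its call begins: read the wrist's pose just before it. There is no depth.
- hand_in(): hands the job in; it is judged then, once.
The state is a dict: "time_s": time; "qpos": joint angles; "joint_vel": joint speeds; "tau": joint torques, N m; "ee_pos": TCP position; "eef_rot": TCP orientation; "force": force on the tool from outside, world axes, zero at the start; "moment": the same for the moment, N m; "grip_width": finger opening in m; "grip_force": force on a finger pad.
Only numpy, scipy, OpenCV 4.12 (cv2) and the standard library are available. Lean on these libraries where they do the work, as an engineer would, in place of code of your own. Each camera call takes 0.05 s, during which the arm holds its last target. There are 200 camera calls.

### The job

The nut runner on the green assembly fixture is already turning the nut, but the bolt just spins round with it. Swing the keeper bar shut until it snaps home in its detent, so that the bracket's foot cannot lift when the nut bites; then reach down into the narrow gap behind the bracket's front plate, grip the hidden brass-coloured bolt head firmly across its flats and hold it from turning while the nut runs on. Finish while still holding the head still, with the keeper bar still home, and leave the loose parts and tools where they are.

Things in the scene. Friction and masses are not known exactly. Their poses are not given: they have to be found in the camera images.
- fixture: Green steel base plate, 380 x 260 x 20 mm, fixed to the bench, carrying the bracket, nut runner and keeper. Origin on the bench surface straight below the bolt head's centre; x points along the bolt, from the nut runner on the robot's side to the bolt head on the far side; y to the left, z up. The nut runner lies along x in front (x = -280 to -95 mm, up to 120 mm high).
- bracket: Bare-metal U bracket, 120 mm wide along y; same origin and axes as the fixture. Front plate 105 mm high, rear face at x = -10.5 mm, a yellow strap 112 mm high before it. Rear plate 95 mm high, inner face at x = +31.5 mm, with an open-topped notch (y = -23 to +23 mm) behind the bolt. The gap between them is 42 mm along x, open at both y ends, floor at z = 30 mm; a foot tongue reaches to y = -85 mm.
- bolt: Brass-coloured M20 hexagon bolt head in the gap: 30 mm across flats, 13 mm thick. Origin at the head's centre, 75 mm above the bench; x along the bolt, away from the nut runner; two flats face its own +-y. A washer fills the 4 mm to the front plate. The nut carries it round at 0.6 rad/s with 0.12 N m of drag, so fingers closing level from left and right let it turn until its flats bed between them.
- spindle (a joint): Turn of the nut runner's spindle, socket and nut, rad; it keeps growing by itself: about 0.6 rad/s with the bolt spinning along, about 0.4 rad/s with the bolt head held.
- keeper (a joint): Angle of the keeper bar, rad: 0 is shut on its stop (bar along the fixture's +x, over the bracket's foot tongue), growing as it swings out to the fixture's -y side (1.57: it points to -y), at most 1.75. It turns about a vertical pin and stays where it is left (friction 0.06 N m). In the last 0.1 rad it must pass a spring plunger (up to 9 N at the knob; passed at 0.05 rad), then goes home.
- keeper_hinge (a point): Point on the keeper bar's vertical hinge pin, 41 mm above the bench, at fixture x = -55 mm, y = -74 mm.
- keeper_knob (a point): Middle (75 mm above the bench) of the red upright round knob on the keeper bar, 125 mm from the hinge pin: 18 mm in diameter, from 49 to 95 mm above the bench. The bar under it is 16 mm wide, 33 to 49 mm high. When shut the knob is at fixture x = +70, y = -74 mm; the plunger block, 54 mm high, begins 35 mm further along +x, and a stop of the same height stands on the bar's bracket side.
- spare_bolt: Bystander: loose brass-coloured M20 bolt standing on its head on the fixture's base plate, to the left of the nut runner, 73 mm high. Origin at its underside.
- coupling_nut_a: Bystander: loose steel hex coupling nut, 30 mm across flats, 50 mm high, standing on the fixture's base plate, to the right of the nut runner. Origin at its underside.
- coupling_nut_b: Bystander: the same kind of coupling nut standing on the bench to the left. Origin at its underside.
- spanner: Bystander: 210 mm steel spanner lying on the bench to the right. Origin at its underside.
- big_washer: Bystander: steel washer, 44 mm outside, 5 mm thick, lying on the bench to the right. Origin at its underside.
- spray_can: Bystander: spray can, 64 mm in diameter, 190 mm high, standing on the bench to the left. Origin at its underside.
- wire_brush: Bystander: hand brush lying on the bench to the left. Origin at its underside.

How it is judged:
By the outcome, as a careful person would: the job done as asked, in the order asked, and still so for the second after the job is handed in, while the arm keeps its last pose, push and grip.
It also fails if it takes over 58 s, if anything falls off the work surface, if the arm or the gripper's body presses on something with over 40 N, if the wrist force passes 120 N, or if a joint passes its speed limit or range.

## Working session

There is one attempt and no reset: what is moved stays moved. The work goes in short steps, Python scripts to look and compute and a tool call to move; the robot and the scene stay as the last step left them, time stands still between calls to the robot, and variables do not carry over. Pictures are saved under pics/ and viewed, at most 10 in all, crops included, and the job is handed in when it is done.

Besides the shell and the picture viewer there is one more tool, called after "Emit:" by a JSON object that holds its "method" and its "body". apply_moves: Moves the arm, as the interface text tells. Its arguments: {"type":"object","properties":{"increments":{"type":"array"},"jaw":{"type":"number"},"force":{"type":"number"}},"required":["increments"]}

```bash
mkdir -p pics
python3 - <<'E'
from station import get_obs,camera
import cv2,pickle
o=get_obs();print(o)
for n in("scene","side"):
    c=camera(n);pickle.dump(c,open(n+".pkl","wb"));cv2.imwrite(f"pics/{n}0.png",c["pixels"][:,:,::-1])
    print(n,c["camera_matrix"],c["dist"],c["R"],c["t"])
E
```

```text
{'time_s': 0.0, 'qpos': array([-1.32758971e+00,  3.00452533e-01,  1.52160599e+00,  1.85738051e-05,
        1.32070200e+00, -6.65965878e-02]), 'joint_vel': array([-8.40736564e-05,  3.13993814e-04, -1.20259838e-03,  1.05739199e-03,
        9.56070110e-04,  7.78794117e-04]), 'tau': array([ 9.97265524e-04, -5.31803799e+01, -3.52736270e+01,  7.09080650e-02,
        2.43729103e-02, -1.09736650e-04]), 'ee_pos': array([ 0.16766933, -0.52377586,  0.40408584]), 'eef_rot': array([-3.14042857e+00, -9.56692479e-05,  3.09798538e-01]), 'force': array([0.32557626, 0.10891455, 0.29681604]), 'moment': array([ 0.01047681, -0.0451356 , -0.01572692]), 'grip_force': 0.0, 'grip_width': 0.09403181486385306}
scene [[469.6777644    0.         281.47499647]
 [  0.         469.6777644  209.81100587]
 [  0.           0.           1.        ]] [-0.14733435  0.          0.          0.          0.        ] [[ 0.37715714  0.92612573  0.00660532]
 [ 0.80451092 -0.3240806  -0.49772879]
 [-0.45881878  0.19303602 -0.86730757]] [-0.18718809 -0.40631393  1.6398744 ]
side [[486.63672319   0.         277.60673446]
 [  0.         486.63672319 212.50693106]
 [  0.           0.           1.        ]] [0.05408667 0.         0.         0.         0.        ] [[-0.75759912 -0.65269523  0.00570191]
 [-0.31028367  0.3524408  -0.88289837]
 [ 0.57425397 -0.67065223 -0.46952951]] [0.41930943 0.24430612 1.14220981]
```

View pics/scene0.png

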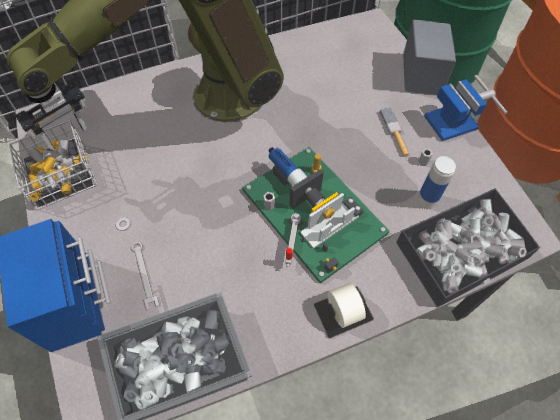

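View pics/side0.png

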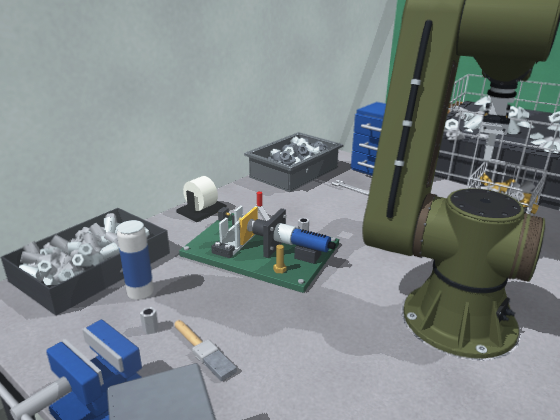

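```bash
cat > h.py <<'E'
import cv2,pickle,numpy as np
def proj(c,X):
    return cv2.projectPoints(np.atleast_2d(X).astype(float),cv2.Rodrigues(c["R"])[0],c["t"],c["camera_matrix"],np.array(c["dist"]))[0][:,0]
def onz(c,uv,z):
    p=cv2.undistortPoints(np.atleast_2d(uv).astype(float)[:,None],c["camera_matrix"],np.array(c["dist"]))[:,0]
    d=np.c_[p,np.ones(len(p))]@c["R"]; o=-c["R"].T@c["t"]
    return o+d*((z-o[2])/d[:,2])[:,None]
E
python3 - <<'E'
from h import *
c=pickle.load(open("scene.pkl","rb"));s=pickle.load(open("side.pkl","rb"))
im=c["pixels"].astype(int)
g=((im[:,:,1]>im[:,:,0]*1.4)&(im[:,:,1]>im[:,:,2]*1.15)).astype(np.uint8); g[:130]=0; g[300:]=0; g[:,:200]=0; g[:,400:]=0
n,l,st,_=cv2.connectedComponentsWithStats(g); m=l==1+np.argmax(st[1:,4])
uv=np.argwhere(m)[:,::-1]
X=onz(c,uv,.02)[:,:2].astype(np.float32)
print(cv2.minAreaRect(X),cv2.boxPoints(cv2.minAreaRect(X)))
for nm,k in(("scene",c),("side",s)):
    a=k["pixels"].astype(int)
    r=(a[:,:,0]>120)&(a[:,:,1]<70)&(a[:,:,2]<70); r[:, :200]=0; r[:,400:]=0
    u=np.argwhere(r)[:,::-1]; print(nm,"red",len(u),u.mean(0),u.min(0),u.max(0), onz(k,u.mean(0),.08))
    y=(a[:,:,0]>150)&(a[:,:,1]>110)&(a[:,:,2]<70); y[:, :200]=0; y[:,390:]=0
    u=np.argwhere(y)[:,::-1]; print("yel",len(u),u.mean(0),u.min(0),u.max(0))
big=cv2.resize(c["pixels"][140:290,230:400,::-1],None,fx=4.5,fy=4,interpolation=2)[:600,:800]
b2=cv2.resize(s["pixels"][175:295,170:350,::-1],None,fx=4.4,fy=4.4,interpolation=2)
cv2.imwrite("pics/a.png",cv2.resize(c["pixels"][140:290,230:400,::-1],None,fx=4,fy=4,interpolation=2));cv2.imwrite("pics/b.png",b2)
E
```

```text
((0.5477615594863892, 0.08159880340099335), (0.3805844485759735, 0.2611064314842224), 14.547511100769043) [[ 0.33077747  0.16016832]
 [ 0.39636284 -0.09256696]
 [ 0.76474565  0.00302929]
 [ 0.6991603   0.25576457]]
scene red 44 [289.15909091 252.77272727] [286 249] [292 259] [[ 0.6760687  -0.05165885  0.08      ]]
yel 181 [325.11049724 201.73480663] [312 155] [337 269]
side red 67 [259.08955224 198.41791045] [257 192] [261 205] [[ 0.66022707 -0.0353412   0.08      ]]
yel 17 [246.82352941 220.58823529] [240 208] [256 244]
```

View pics/a.png

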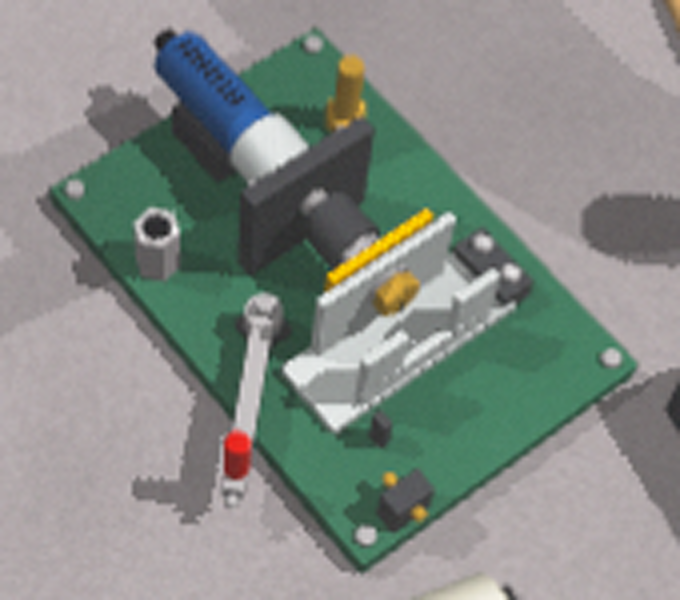

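```bash
cat >> h.py <<'E'
yaw=np.radians(14.55);RF=np.array([[np.cos(yaw),-np.sin(yaw),0],[np.sin(yaw),np.cos(yaw),0],[0,0,1]])
E
python3 - <<'E'
from h import *
c=pickle.load(open("scene.pkl","rb"));s=pickle.load(open("side.pkl","rb"))
for n,u,f in(("plate L",(343.75,194.2),(-.0105,.06,.105)),("plate R",(310.75,215),(-.0105,-.06,.105)),("bolt",(329.2,213.2),(.0065,0,.075)),("strapR",(312.5,209.5),(-.015,-.06,.112)),("strapL",(338,193),(-.015,.06,.112)),("hinge",(295.5,215.5),(-.055,-.074,.055))):
    f=np.array(f);print(n,onz(c,u,f[2])[0]-RF@f)
P=[k["camera_matrix"]@np.c_[k["R"],k["t"]] for k in(c,s)]
un=[cv2.undistortPoints(np.array([[u]]),k["camera_matrix"],np.array(k["dist"]),P=k["camera_matrix"]).reshape(2,1) for k,u in((c,(289.16,252.77)),(s,(259.09,198.42)))]
X=cv2.triangulatePoints(P[0],P[1],*un);print(X[:3].ravel()/X[3])
E
```

```text
plate L [ 6.03106896e-01  9.91743036e-02 -1.38777878e-17]
plate R [ 5.99373453e-01  1.02161740e-01 -1.38777878e-17]
bolt [ 5.97452841e-01  9.88245753e-02 -4.16333634e-17]
strapR [5.93220679e-01 1.12718189e-01 9.71445147e-17]
strapL [6.01499515e-01 8.43619207e-02 9.71445147e-17]
hinge [ 5.99740562e-01  1.00115215e-01 -6.24500451e-17]
[ 0.67265735 -0.0494464   0.07078251]
```

Emit:
{"method": "apply_moves", "body": {"increments": [{"az": 0.64}, {"tx": 0.96, "ty": -0.53, "tz": 0.07}, {"tx": 0.96, "ty": -0.53, "tz": 0.07}, {"tx": 0.96, "ty": -0.53, "tz": 0.07}, {"tx": 0.96, "ty": -0.53, "tz": 0.07}, {"tx": 0.96, "ty": -0.53, "tz": 0.07}, {"tx": 0.96, "ty": -0.53, "tz": 0.07}, {"tx": 0.96, "ty": -0.53, "tz": 0.07}, {"tx": 0.96, "ty": -0.53, "tz": 0.07}, {"tx": 0.96, "ty": -0.53, "tz": 0.07}, {"tx": 0.96, "ty": -0.53, "tz": 0.07}], "jaw": 0}}

```text
schema error: expected keys tx, ty, tz, ax, ay, az
```

Emit:
{"method": "apply_moves", "body": {"increments": [{"tx": 0.96, "ty": -0.53, "tz": 0.07}, {"tx": 0.96, "ty": -0.53, "tz": 0.07}, {"tx": 0.96, "ty": -0.53, "tz": 0.07}, {"tx": 0.96, "ty": -0.53, "tz": 0.07}, {"tx": 0.96, "ty": -0.53, "tz": 0.07}, {"tx": 0.96, "ty": -0.53, "tz": 0.07}, {"tx": 0.96, "ty": -0.53, "tz": 0.07}, {"tx": 0.96, "ty": -0.53, "tz": 0.07}, {"tx": 0.96, "ty": -0.53, "tz": 0.07}, {"tx": 0.96, "ty": -0.53, "tz": 0.07}, {}, {}]}}

```text
schema error: expected keys tx, ty, tz, ax, ay, az
```

```bash
cat >> h.py <<'E'
O=np.array([.5998,.1003,0])
def fix(X): return (np.asarray(X)-O)@RF
def wristpose(o):
    from scipy.spatial.transform import Rotation as Ro
    T=np.eye(4);T[:3,:3]=Ro.from_euler("xyz",o["eef_rot"]).as_matrix();T[:3,3]=o["ee_pos"];return T
def wristcam():
    from station import get_obs,camera
    o=get_obs();c=camera("wrist");T=wristpose(o)@c["T_tool_cam"]
    c["R"]=T[:3,:3].T;c["t"]=-c["R"]@T[:3,3];return o,c
E
python3 - <<'E'
from h import *
o,c=wristcam();pickle.dump(c,open("w1.pkl","wb"));print(o["time_s"],fix(o["ee_pos"]),o["eef_rot"],o["force"],o["qpos"])
im=c["pixels"][:,:,::-1].copy()
a=c["pixels"].astype(int)
r=(a[:,:,0]>110)&(a[:,:,1]<60)&(a[:,:,2]<60);u=np.argwhere(r)[:,::-1];print("red",len(u),u.mean(0) if len(u) else 0,u.min(0),u.max(0),fix(onz(c,u.mean(0),.085)))
cv2.imwrite("pics/w1.png",im)
E
```

```text
0.1 [-0.57505473 -0.49550675  0.40414828] [-3.14056069e+00 -2.53985079e-05  3.09827164e-01] [-0.59344558 -0.08728653 -0.54543674] [-1.32758103e+00  3.00399211e-01  1.52152761e+00 -4.47401551e-05
  1.32069720e+00 -6.66007853e-02]Traceback (most recent call last):
  File "<stdin>", line 5, in <module>
    return umr_minimum(a, axis, None, out, keepdims, initial, where)
ValueError: zero-size array to reduction operation minimum which has no identity
```

All six keys needed in each row.

Emit:
{"method": "apply_moves", "body": {"increments": [{"tx": 0, "ty": 0, "tz": 0, "ax": 0, "ay": 0, "az": 0.64}, {"tx": 0.96, "ty": -0.53, "tz": 0.07, "ax": 0, "ay": 0, "az": 0}, {"tx": 0.96, "ty": -0.53, "tz": 0.07, "ax": 0, "ay": 0, "az": 0}, {"tx": 0.96, "ty": -0.53, "tz": 0.07, "ax": 0, "ay": 0, "az": 0}, {"tx": 0.96, "ty": -0.53, "tz": 0.07, "ax": 0, "ay": 0, "az": 0}, {"tx": 0.96, "ty": -0.53, "tz": 0.07, "ax": 0, "ay": 0, "az": 0}, {"tx": 0.96, "ty": -0.53, "tz": 0.07, "ax": 0, "ay": 0, "az": 0}, {"tx": 0.96, "ty": -0.53, "tz": 0.07, "ax": 0, "ay": 0, "az": 0}, {"tx": 0.96, "ty": -0.53, "tz": 0.07, "ax": 0, "ay": 0, "az": 0}, {"tx": 0.96, "ty": -0.53, "tz": 0.07, "ax": 0, "ay": 0, "az": 0}, {"tx": 0.96, "ty": -0.53, "tz": 0.07, "ax": 0, "ay": 0, "az": 0}], "jaw": 0}}

```text
time_s: 1.52
ee_pos: [0.4072, -0.2967, 0.3834]
eef_rot: [-3.141, 0.0, 0.254]
force: [-0.2, 0.3, -0.1]
grip_width: 0.094
grip_force: 0.0
```

Emit:
{"method": "apply_moves", "body": {"increments": [{"tx": 0.96, "ty": -0.53, "tz": 0.07, "ax": 0, "ay": 0, "az": 0}, {"tx": 0.96, "ty": -0.53, "tz": 0.07, "ax": 0, "ay": 0, "az": 0}, {"tx": 0.96, "ty": -0.53, "tz": 0.07, "ax": 0, "ay": 0, "az": 0}, {"tx": 0.96, "ty": -0.53, "tz": 0.07, "ax": 0, "ay": 0, "az": 0}, {"tx": 0.96, "ty": -0.53, "tz": 0.07, "ax": 0, "ay": 0, "az": 0}, {"tx": 0.96, "ty": -0.53, "tz": 0.07, "ax": 0, "ay": 0, "az": 0}, {"tx": 0.96, "ty": -0.53, "tz": 0.07, "ax": 0, "ay": 0, "az": 0}, {"tx": 0.96, "ty": -0.53, "tz": 0.07, "ax": 0, "ay": 0, "az": 0}, {"tx": 0.96, "ty": -0.53, "tz": 0.07, "ax": 0, "ay": 0, "az": 0}, {"tx": 0.96, "ty": -0.53, "tz": 0.07, "ax": 0, "ay": 0, "az": 0}, {"tx": 0, "ty": 0, "tz": 0, "ax": 0, "ay": 0, "az": 0}]}}

```text
time_s: 2.9
ee_pos: [0.6461, -0.0699, 0.3616]
eef_rot: [-3.141, 0.001, 0.256]
force: [-0.5, -0.2, -0.5]
grip_width: 0.0937
grip_force: 0.0
```

Run:
```python
from h import *
o,c=wristcam();pickle.dump(c,open("w1.pkl","wb"));print(o["time_s"],fix(o["ee_pos"]),o["eef_rot"],o["force"],o["qpos"])
cv2.imwrite("pics/w1.png",c["pixels"][:,:,::-1])
a=c["pixels"].astype(int)
r=(a[:,:,0]>110)&(a[:,:,1]<60)&(a[:,:,2]<60);u=np.argwhere(r)[:,::-1]
if len(u):print("red",len(u),u.mean(0),u.min(0),u.max(0),fix(onz(c,u.mean(0),.085)))
```

```text
2.9 [ 0.00206622 -0.17634183  0.36163701] [-3.14100673e+00  1.03067955e-03  2.56013557e-01] [-0.4730709  -0.17493732 -0.46961883] [-1.64079650e-01  5.58025446e-01  1.25719414e+00  1.18100894e-04
  1.32755310e+00  1.15067491e+00]
red 419 [265.20763723 178.14081146] [255 164] [276 190] [[ 0.03404064 -0.16689715  0.085     ]]
```

View pics/w1.png

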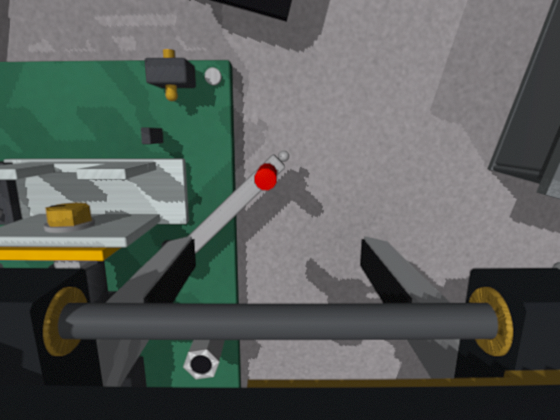

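Run:
```python
from h import *
c=pickle.load(open("w1.pkl","rb"))
print("cam",fix(-c["R"].T@c["t"]))
for n,u,z in(("knobtop",(266,179),.095),("plate corner +x-y",(231,62),.02),("plate edge",(236,250),.02),("tongue",(186,192),.03),("tongue low",(186,222),.03),("frontplate top rear right",(157,216),.105),("fp front right",(112,257),.105),("bolt",(68,214),.075),("plunger",(166,87),.054)):
    print(n,fix(onz(c,u,z))[0].round(4))
```

```text
cam [ 0.06851293 -0.1761749   0.34162214]
knobtop [ 0.0347 -0.1678  0.095 ]
plate corner +x-y [ 0.1303 -0.1346  0.02  ]
plate edge [-0.0482 -0.1342  0.02  ]
tongue [ 0.0135 -0.0897  0.03  ]
tongue low [-0.016  -0.0878  0.03  ]
frontplate top rear right [ 0.0089 -0.088   0.105 ]
fp front right [-0.0231 -0.051   0.105 ]
bolt [ 0.003  -0.0026  0.075 ]
plunger [ 0.1049 -0.0852  0.054 ]
```

Emit:
{"method": "apply_moves", "body": {"increments": [{"tx": 0.53, "ty": -0.19, "tz": 0, "ax": 0, "ay": 0, "az": 0}, {"tx": 0.53, "ty": -0.19, "tz": 0, "ax": 0, "ay": 0, "az": 0}, {"tx": 0, "ty": 0, "tz": 0.5, "ax": 0, "ay": 0, "az": 0}, {"tx": 0, "ty": 0, "tz": 0.6, "ax": 0, "ay": 0, "az": 0}, {"tx": 0, "ty": 0, "tz": 0.6, "ax": 0, "ay": 0, "az": 0}, {"tx": 0, "ty": 0, "tz": 0.6, "ax": 0, "ay": 0, "az": 0}, {"tx": 0, "ty": 0, "tz": 0.6, "ax": 0, "ay": 0, "az": 0}, {"tx": 0, "ty": 0, "tz": 0.5, "ax": 0, "ay": 0, "az": 0}, {"tx": 0, "ty": 0, "tz": 0, "ax": 0, "ay": 0, "az": 0}]}}

```text
time_s: 4.08
ee_pos: [0.6731, -0.0522, 0.2591]
eef_rot: [-3.141, 0.002, 0.254]
force: [0.3, 0.1, -0.5]
grip_width: 0.094
grip_force: 0.0
```

Emit:
{"method": "apply_moves", "body": {"increments": [{"tx": 0, "ty": 0, "tz": 0, "ax": 0, "ay": 0, "az": 0}, {"tx": 0, "ty": 0, "tz": 0, "ax": 0, "ay": 0, "az": 0}, {"tx": 0, "ty": 0, "tz": 0, "ax": 0, "ay": 0, "az": 0}, {"tx": 0, "ty": 0, "tz": 0, "ax": 0, "ay": 0, "az": 0}, {"tx": 0, "ty": 0, "tz": 0, "ax": 0, "ay": 0, "az": 0}, {"tx": 0, "ty": 0, "tz": 0, "ax": 0, "ay": 0, "az": 0}, {"tx": 0, "ty": 0, "tz": 0, "ax": 0, "ay": 0, "az": 0}, {"tx": 0, "ty": 0, "tz": 0, "ax": 0, "ay": 0, "az": 0}], "jaw": 1, "force": 15}}

```text
time_s: 5.08
ee_pos: [0.6732, -0.0523, 0.2607]
eef_rot: [3.141, -0.0, 0.254]
force: [3.0, -0.5, -1.5]
grip_width: 0.0174
grip_force: 15.5
```

Run:
```python
from h import *
from station import get_obs
o=get_obs();p=fix(o["ee_pos"]);print(o["time_s"],p,o["eef_rot"],o["force"]@RF,o["grip_width"],o["grip_force"])
h=np.array([-.055,-.074]);d=p[:2]-h;print(np.hypot(*d),np.arctan2(-d[1],d[0]))
```

```text
5.075 [ 0.03274924 -0.16618416  0.26065614] [ 3.14143573e+00 -1.59927013e-04  2.53933445e-01] [ 2.74135896 -1.18681324 -1.50991514] 0.017422762670099252 15.492987781763077
0.12727077199385065 0.8100407342554332
```

Emit:
{"method": "apply_moves", "body": {"increments": [{"tx": 0.26, "ty": -0.273, "tz": 0, "ax": 0, "ay": 0, "az": 0}, {"tx": 0.237, "ty": -0.297, "tz": 0, "ax": 0, "ay": 0, "az": 0}, {"tx": 0.21, "ty": -0.313, "tz": 0, "ax": 0, "ay": 0, "az": 0}, {"tx": 0.18, "ty": -0.333, "tz": 0, "ax": 0, "ay": 0, "az": 0}, {"tx": 0.147, "ty": -0.347, "tz": 0, "ax": 0, "ay": 0, "az": 0}, {"tx": 0.117, "ty": -0.363, "tz": 0, "ax": 0, "ay": 0, "az": 0}, {"tx": 0.087, "ty": -0.363, "tz": 0, "ax": 0, "ay": 0, "az": 0}, {"tx": 0, "ty": 0, "tz": 0, "ax": 0, "ay": 0, "az": 0}]}}

```text
time_s: 6.08
ee_pos: [0.6918, 0.0247, 0.2608]
eef_rot: [-3.141, -0.0, 0.255]
force: [1.9, 1.3, 0.9]
grip_width: 0.0178
grip_force: 15.0
```

```bash
cat > st.py <<'E'
from h import *
from station import get_obs
o=get_obs();p=fix(o["ee_pos"]);print(o["time_s"],p,o["eef_rot"],o["force"]@RF,o["grip_width"],o["grip_force"])
h=np.array([-.055,-.074]);d=p[:2]-h;print(np.hypot(*d),np.arctan2(-d[1],d[0]))
E
python3 st.py
```

```text
6.075 [ 0.07008923 -0.09634696  0.26078012] [-3.14115670e+00 -2.30271930e-04  2.54960994e-01] [2.12412594 0.80378882 0.93025617] 0.017807116550429894 15.000377297401428
0.12706967892106524 0.17678322600272978
```

Emit:
{"method": "apply_moves", "body": {"increments": [{"tx": 0.03, "ty": -0.25, "tz": 0, "ax": 0, "ay": 0, "az": 0}, {"tx": 0.02, "ty": -0.25, "tz": 0, "ax": 0, "ay": 0, "az": 0}, {"tx": 0, "ty": -0.15, "tz": 0, "ax": 0, "ay": 0, "az": 0}, {"tx": 0, "ty": -0.1, "tz": 0, "ax": 0, "ay": 0, "az": 0}, {"tx": 0, "ty": 0, "tz": 0, "ax": 0, "ay": 0, "az": 0}], "force": 30}}

```text
time_s: 6.7
ee_pos: [0.6878, 0.0447, 0.2608]
eef_rot: [3.14, -0.0, 0.253]
force: [4.3, -9.1, 1.6]
grip_width: 0.0172
grip_force: 30.0
```

```bash
python3 st.py
```

```text
6.7 [ 0.0712182  -0.07589304  0.26079195] [ 3.13971850e+00 -1.78005342e-04  2.53170156e-01] [ 1.87207921 -9.91952011  1.56227141] 0.017174490684092544 29.999877512454987
0.12623239963750052 0.014996996223968112
```

Emit:
{"method": "apply_moves", "body": {"increments": [{"tx": 0, "ty": -0.06, "tz": 0, "ax": 0, "ay": 0, "az": 0}, {"tx": 0, "ty": 0, "tz": 0, "ax": 0, "ay": 0, "az": 0}]}}

```text
time_s: 6.95
ee_pos: [0.6876, 0.0452, 0.2608]
eef_rot: [3.138, -0.001, 0.252]
force: [7.3, -18.1, 0.3]
grip_width: 0.0176
grip_force: 30.0
```

Emit:
{"method": "apply_moves", "body": {"increments": [{"tx": 0, "ty": -0.06, "tz": 0, "ax": 0, "ay": 0, "az": 0}, {"tx": 0, "ty": 0, "tz": 0, "ax": 0, "ay": 0, "az": 0}]}}

```text
time_s: 7.2
ee_pos: [0.6874, 0.0458, 0.2609]
eef_rot: [3.136, -0.001, 0.251]
force: [10.8, -25.5, -0.6]
grip_width: 0.0177
grip_force: 30.0
```

Emit:
{"method": "apply_moves", "body": {"increments": [{"tx": 0, "ty": -0.06, "tz": 0, "ax": 0, "ay": 0, "az": 0}, {"tx": 0, "ty": 0, "tz": 0, "ax": 0, "ay": 0, "az": 0}]}}

```text
time_s: 7.45
ee_pos: [0.6872, 0.0463, 0.2609]
eef_rot: [3.134, -0.002, 0.251]
force: [13.3, -34.4, -2.9]
grip_width: 0.0172
grip_force: 30.0
```

```bash
python3 st.py
```

```text
7.45 [ 0.07100737 -0.07420729  0.26087999] [ 3.13372612e+00 -1.76516554e-03  2.50524983e-01] [  4.24698789 -36.66739857  -2.87731563] 0.017154675221642338 30.006768107414246
0.12600753882134352 0.0016450729901399722
```

Emit:
{"method": "apply_moves", "body": {"increments": [{"tx": 0, "ty": 0.055, "tz": 0, "ax": 0, "ay": 0, "az": 0}, {"tx": 0, "ty": 0.055, "tz": 0, "ax": 0, "ay": 0, "az": 0}, {"tx": 0, "ty": 0, "tz": 0, "ax": 0, "ay": 0, "az": 0}]}}

```text
time_s: 7.82
ee_pos: [0.6876, 0.0453, 0.2609]
eef_rot: [3.138, -0.001, 0.252]
force: [8.1, -18.9, -0.0]
grip_width: 0.0173
grip_force: 30.0
```

Emit:
{"method": "apply_moves", "body": {"increments": [{"tx": 0, "ty": 0, "tz": 0, "ax": 0, "ay": 0, "az": 0}, {"tx": 0, "ty": 0, "tz": 0, "ax": 0, "ay": 0, "az": 0}, {"tx": 0, "ty": 0, "tz": 0, "ax": 0, "ay": 0, "az": 0}, {"tx": 0, "ty": 0, "tz": 0, "ax": 0, "ay": 0, "az": 0}, {"tx": 0, "ty": 0, "tz": 0, "ax": 0, "ay": 0, "az": 0}, {"tx": 0, "ty": 0, "tz": 0, "ax": 0, "ay": 0, "az": 0}], "jaw": 0}}

```text
time_s: 8.57
ee_pos: [0.6872, 0.0478, 0.2606]
eef_rot: [-3.142, 0.0, 0.254]
force: [0.2, 0.3, -0.6]
grip_width: 0.0739
grip_force: 0.0
```

Emit:
{"method": "apply_moves", "body": {"increments": [{"tx": 0, "ty": 0, "tz": -0.7, "ax": 0, "ay": 0, "az": 0}, {"tx": 0, "ty": 0, "tz": -0.8, "ax": 0, "ay": 0, "az": 0}, {"tx": 0, "ty": 0, "tz": -0.8, "ax": 0, "ay": 0, "az": 0}, {"tx": 0, "ty": 0, "tz": -0.8, "ax": 0, "ay": 0, "az": 0}, {"tx": -0.57, "ty": -0.62, "tz": 0, "ax": 0, "ay": 0, "az": 0}, {"tx": -0.57, "ty": -0.62, "tz": 0, "ax": 0, "ay": 0, "az": 0}, {"tx": -0.57, "ty": -0.62, "tz": 0, "ax": 0, "ay": 0, "az": 0}, {"tx": -0.57, "ty": -0.62, "tz": 0, "ax": 0, "ay": 0, "az": 0}, {"tx": 0, "ty": 0, "tz": 0, "ax": 0, "ay": 0, "az": 0}, {"tx": 0, "ty": 0, "tz": 0, "ax": 0, "ay": 0, "az": 0}]}}

```text
time_s: 9.82
ee_pos: [0.6027, 0.1022, 0.3547]
eef_rot: [3.141, -0.001, 0.254]
force: [-0.3, -0.4, -0.6]
grip_width: 0.094
grip_force: 0.0
```

```bash
python3 st.py
python3 - <<'E'
from h import *
o,c=wristcam();pickle.dump(c,open("w2.pkl","wb"))
cv2.imwrite("pics/w2.png",c["pixels"][:,:,::-1])
a=c["pixels"].astype(int)
r=(a[:,:,0]>110)&(a[:,:,1]<60)&(a[:,:,2]<60);u=np.argwhere(r)[:,::-1]
if len(u):print("red",len(u),u.mean(0),u.min(0),u.max(0),fix(onz(c,u.mean(0),.085)))
print(fix(-c["R"].T@c["t"]),proj(c,O+RF@[0,0,.075]))
E
```

```text
9.825 [0.00329462 0.00115629 0.35471659] [ 3.14131162e+00 -1.48246852e-03  2.53856037e-01] [-0.40387608 -0.33244973 -0.63812454] 0.09398861415868529 0.0
0.0951143015159708 -0.9110832758962176
red 603 [382.94195688 127.25207297] [362 116] [398 140] [[ 0.07404288 -0.0761491   0.085     ]]
[0.06979163 0.00116389 0.33486721] [[278.56045019 222.0705014 ]]
```

View pics/w2.png

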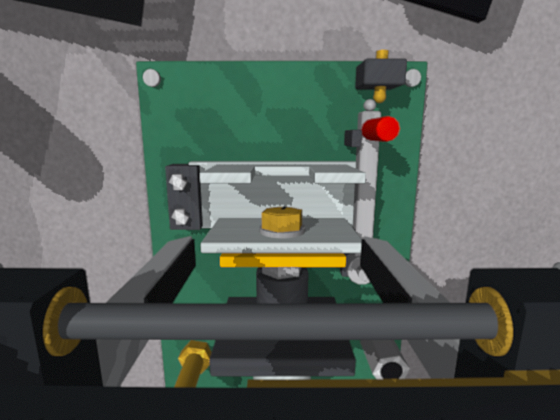

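Run:
```python
from h import *
c=pickle.load(open("w2.pkl","rb"))
for f in[(-.0105,.06,.105),(-.0105,-.06,.105),(-.0105,-.06,.03),(.0315,.06,.095),(.0315,.023,.095),(.0315,-.023,.095),(.0315,-.06,.095),(0.0065,0,.075),(-.0065,0,.09),(.0065,0,.09),(.07,-.074,.095)]: print(f,proj(c,O+RF@f)[0].round(1))
im=c["pixels"][150:275,180:400,::-1];cv2.imwrite("pics/w2c.png",cv2.resize(im,None,fx=3.6,fy=3.6,interpolation=cv2.INTER_CUBIC))
```

```text
(-0.0105, 0.06, 0.105) [196.2 246.9]
(-0.0105, -0.06, 0.105) [361.3 246.5]
(-0.0105, -0.06, 0.03) [341.8 220.3]
(0.0315, 0.06, 0.095) [196.1 187.5]
(0.0315, 0.023, 0.095) [247.  187.4]
(0.0315, -0.023, 0.095) [310.3 187.2]
(0.0315, -0.06, 0.095) [361.1 187.2]
(0.0065, 0, 0.075) [278.6 214.2]
(-0.0065, 0, 0.09) [278.7 235.3]
(0.0065, 0, 0.09) [278.6 218.9]
(0.07, -0.074, 0.095) [383.9 132.9]
```

View pics/w2c.png

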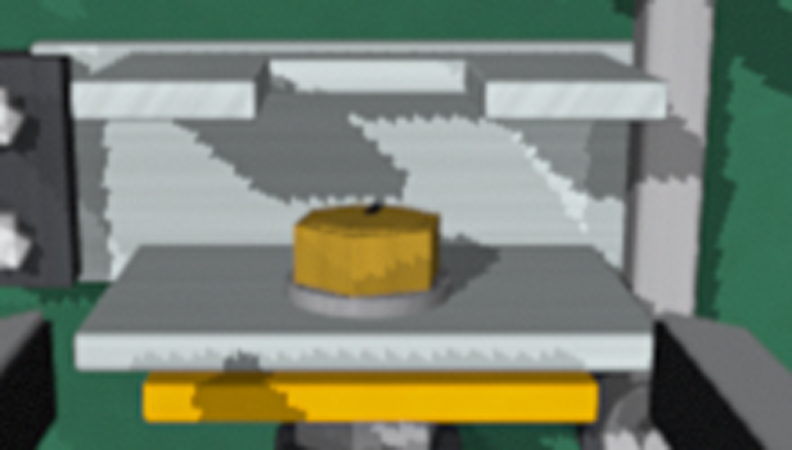

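Emit:
{"method": "apply_moves", "body": {"increments": [{"tx": 0.073, "ty": 0.107, "tz": 0, "ax": 0, "ay": 0, "az": 0}, {"tx": 0, "ty": 0, "tz": 0, "ax": 0, "ay": 0, "az": 0}, {"tx": 0, "ty": 0, "tz": 0, "ax": 0, "ay": 0, "az": 0}, {"tx": 0, "ty": 0, "tz": 0.4, "ax": 0, "ay": 0, "az": 0}, {"tx": 0, "ty": 0, "tz": 0.4, "ax": 0, "ay": 0, "az": 0}, {"tx": 0, "ty": 0, "tz": 0.4, "ax": 0, "ay": 0, "az": 0}, {"tx": 0, "ty": 0, "tz": 0.3, "ax": 0, "ay": 0, "az": 0}, {"tx": 0, "ty": 0, "tz": 0, "ax": 0, "ay": 0, "az": 0}], "jaw": 0.35}}

```text
time_s: 10.88
ee_pos: [0.6052, 0.1, 0.3078]
eef_rot: [-3.141, 0.001, 0.254]
force: [-0.9, 0.0, -0.2]
grip_width: 0.061
grip_force: 0.0
```

```bash
python3 st.py
```

```text
10.875 [ 0.00511321 -0.00165363  0.30779058] [-3.14139227e+00  1.28866392e-03  2.53962236e-01] [-0.81482945  0.25027079 -0.20325918] 0.06095583322760135 0.0
0.09406165669444504 -0.8774908064192201
```

Emit:
{"method": "apply_moves", "body": {"increments": [{"tx": 0, "ty": 0, "tz": 0.3, "ax": 0, "ay": 0, "az": 0}, {"tx": 0, "ty": 0, "tz": 0.3, "ax": 0, "ay": 0, "az": 0}, {"tx": 0, "ty": 0, "tz": 0.3, "ax": 0, "ay": 0, "az": 0}, {"tx": 0, "ty": 0, "tz": 0, "ax": 0, "ay": 0, "az": 0}]}}

```text
time_s: 11.38
ee_pos: [0.6051, 0.1, 0.2807]
eef_rot: [-3.141, 0.001, 0.254]
force: [-0.2, 1.0, -0.4]
grip_width: 0.0611
grip_force: 0.0
```

Emit:
{"method": "apply_moves", "body": {"increments": [{"tx": 0, "ty": 0, "tz": 0.3, "ax": 0, "ay": 0, "az": 0}, {"tx": 0, "ty": 0, "tz": 0.3, "ax": 0, "ay": 0, "az": 0}, {"tx": 0, "ty": 0, "tz": 0.25, "ax": 0, "ay": 0, "az": 0}, {"tx": 0, "ty": 0, "tz": 0, "ax": 0, "ay": 0, "az": 0}, {"tx": 0, "ty": 0, "tz": 0, "ax": 0, "ay": 0, "az": 0}]}}

```text
time_s: 12.0
ee_pos: [0.6053, 0.1, 0.2563]
eef_rot: [3.142, -0.0, 0.254]
force: [0.6, 0.8, 0.1]
grip_width: 0.0612
grip_force: 0.0
```

```bash
python3 st.py
```

```text
12.0 [ 0.00524971 -0.00167442  0.25633623] [ 3.14155957e+00 -3.21630787e-04  2.53961679e-01] [0.81300369 0.5744516  0.11732655] 0.061177692659206064 0.0
0.09413298103402787 -0.876234378417883
```

Emit:
{"method": "apply_moves", "body": {"increments": [{"tx": 0, "ty": 0, "tz": 0, "ax": 0, "ay": 0, "az": 0}, {"tx": 0, "ty": 0, "tz": 0, "ax": 0, "ay": 0, "az": 0}, {"tx": 0, "ty": 0, "tz": 0, "ax": 0, "ay": 0, "az": 0}, {"tx": 0, "ty": 0, "tz": 0, "ax": 0, "ay": 0, "az": 0}, {"tx": 0, "ty": 0, "tz": 0, "ax": 0, "ay": 0, "az": 0}, {"tx": 0, "ty": 0, "tz": 0, "ax": 0, "ay": 0, "az": 0}, {"tx": 0, "ty": 0, "tz": 0, "ax": 0, "ay": 0, "az": 0}, {"tx": 0, "ty": 0, "tz": 0, "ax": 0, "ay": 0, "az": 0}, {"tx": 0, "ty": 0, "tz": 0, "ax": 0, "ay": 0, "az": 0}, {"tx": 0, "ty": 0, "tz": 0, "ax": 0, "ay": 0, "az": 0}], "jaw": 1, "force": 10}}

```text
time_s: 13.25
ee_pos: [0.6054, 0.0996, 0.2561]
eef_rot: [3.141, -0.0, 0.254]
force: [1.3, -5.0, -2.1]
grip_width: 0.0327
grip_force: 10.0
```

Emit:
{"method": "apply_moves", "body": {"increments": [{"tx": 0, "ty": 0, "tz": 0, "ax": 0, "ay": 0, "az": 0}, {"tx": 0, "ty": 0, "tz": 0, "ax": 0, "ay": 0, "az": 0}, {"tx": 0, "ty": 0, "tz": 0, "ax": 0, "ay": 0, "az": 0}, {"tx": 0, "ty": 0, "tz": 0, "ax": 0, "ay": 0, "az": 0}, {"tx": 0, "ty": 0, "tz": 0, "ax": 0, "ay": 0, "az": 0}, {"tx": 0, "ty": 0, "tz": 0, "ax": 0, "ay": 0, "az": 0}, {"tx": 0, "ty": 0, "tz": 0, "ax": 0, "ay": 0, "az": 0}, {"tx": 0, "ty": 0, "tz": 0, "ax": 0, "ay": 0, "az": 0}]}}

```text
time_s: 14.25
ee_pos: [0.6053, 0.0995, 0.2562]
eef_rot: [3.141, -0.0, 0.254]
force: [2.1, -5.9, -1.7]
grip_width: 0.033
grip_force: 10.0
```

```bash
python3 st.py
```

```text
14.25 [ 0.00517312 -0.0021394   0.25615549] [ 3.14084072e+00 -1.65207681e-04  2.53681140e-01] [ 0.57801818 -6.208926   -1.66519662] 0.03299925550720611 10.000065732747316
0.09372699293568655 -0.8736869387165109
```

Emit:
{"method": "apply_moves", "body": {"increments": [{"tx": 0, "ty": 0.03, "tz": 0, "ax": 0, "ay": 0, "az": 0}, {"tx": 0, "ty": 0, "tz": 0, "ax": 0, "ay": 0, "az": 0}, {"tx": 0, "ty": 0, "tz": 0, "ax": 0, "ay": 0, "az": 0}], "force": 4}}

```text
time_s: 14.62
ee_pos: [0.6054, 0.0992, 0.2561]
eef_rot: [-3.141, 0.0, 0.254]
force: [0.5, -0.4, 0.1]
grip_width: 0.0341
grip_force: 4.0
```

Emit:
{"method": "apply_moves", "body": {"increments": [{"tx": 0, "ty": 0, "tz": 0, "ax": 0, "ay": 0, "az": 0}, {"tx": 0, "ty": 0, "tz": 0, "ax": 0, "ay": 0, "az": 0}, {"tx": 0, "ty": 0, "tz": 0, "ax": 0, "ay": 0, "az": 0}]}}

```text
time_s: 15.0
ee_pos: [0.6054, 0.0992, 0.2562]
eef_rot: [-3.141, -0.0, 0.254]
force: [-1.2, 1.4, 0.9]
grip_width: 0.0339
grip_force: 4.0
```

Emit:
{"method": "apply_moves", "body": {"increments": [{"tx": 0, "ty": 0, "tz": 0, "ax": 0, "ay": 0, "az": 0}, {"tx": 0, "ty": 0, "tz": 0, "ax": 0, "ay": 0, "az": 0}, {"tx": 0, "ty": 0, "tz": 0, "ax": 0, "ay": 0, "az": 0}]}}

```text
time_s: 15.38
ee_pos: [0.6054, 0.0992, 0.2562]
eef_rot: [-3.141, -0.0, 0.254]
force: [-1.4, 2.2, 1.8]
grip_width: 0.0324
grip_force: 4.0
```

Emit:
{"method": "apply_moves", "body": {"increments": [{"tx": 0, "ty": 0, "tz": 0, "ax": 0, "ay": 0, "az": 0}, {"tx": 0, "ty": 0, "tz": 0, "ax": 0, "ay": 0, "az": 0}, {"tx": 0, "ty": 0, "tz": 0, "ax": 0, "ay": 0, "az": 0}]}}

```text
time_s: 15.75
ee_pos: [0.6055, 0.0992, 0.2562]
eef_rot: [-3.141, -0.0, 0.254]
force: [-1.0, 2.1, 2.9]
grip_width: 0.0302
grip_force: 4.0
```

Emit:
{"method": "apply_moves", "body": {"increments": [{"tx": 0, "ty": 0, "tz": 0, "ax": 0, "ay": 0, "az": 0}, {"tx": 0, "ty": 0, "tz": 0, "ax": 0, "ay": 0, "az": 0}], "force": 8}}

```text
time_s: 16.0
ee_pos: [0.6055, 0.0992, 0.2562]
eef_rot: [-3.141, -0.0, 0.254]
force: [-0.9, 3.4, 3.0]
grip_width: 0.0301
grip_force: 8.0
```

Emit:
{"method": "apply_moves", "body": {"increments": [{"tx": 0, "ty": 0, "tz": 0, "ax": 0, "ay": 0, "az": 0}, {"tx": 0, "ty": 0, "tz": 0, "ax": 0, "ay": 0, "az": 0}, {"tx": 0, "ty": 0, "tz": 0, "ax": 0, "ay": 0, "az": 0}], "force": 50}}

```text
time_s: 16.38
ee_pos: [0.6054, 0.0991, 0.2562]
eef_rot: [-3.142, -0.0, 0.254]
force: [-2.0, 3.6, 3.8]
grip_width: 0.0292
grip_force: 50.0
```

Emit:
{"method": "apply_moves", "body": {"increments": [{"tx": 0, "ty": 0, "tz": 0, "ax": 0, "ay": 0, "az": 0}, {"tx": 0, "ty": 0, "tz": 0, "ax": 0, "ay": 0, "az": 0}, {"tx": 0, "ty": 0, "tz": 0, "ax": 0, "ay": 0, "az": 0}, {"tx": 0, "ty": 0, "tz": 0, "ax": 0, "ay": 0, "az": 0}, {"tx": 0, "ty": 0, "tz": 0, "ax": 0, "ay": 0, "az": 0}, {"tx": 0, "ty": 0, "tz": 0, "ax": 0, "ay": 0, "az": 0}, {"tx": 0, "ty": 0, "tz": 0, "ax": 0, "ay": 0, "az": 0}, {"tx": 0, "ty": 0, "tz": 0, "ax": 0, "ay": 0, "az": 0}]}}

```text
time_s: 17.38
ee_pos: [0.6054, 0.0991, 0.2562]
eef_rot: [-3.141, -0.0, 0.254]
force: [-1.4, 4.7, 3.9]
grip_width: 0.0296
grip_force: 50.0
```

```bash
python3 st.py
python3 - <<'E'
from h import *
from station import camera,get_obs
print(get_obs()["moment"]@RF)
o,c=wristcam();s=camera("scene")
a=cv2.resize(c["pixels"][40:320,150:450,::-1],None,fx=1.3,fy=1.3);b=cv2.resize(s["pixels"][140:290,230:400,::-1],(400,364),interpolation=2)
cv2.imwrite("pics/end.png",np.hstack([a,b]))
r=c["pixels"].astype(int);m=(r[:,:,0]>110)&(r[:,:,1]<60)&(r[:,:,2]<60);u=np.argwhere(m)[:,::-1]
if len(u):print(fix(onz(c,u.mean(0),.085)))
E
```

```text
17.375 [ 0.00516827 -0.00254387  0.25619854] [-3.14149146e+00 -8.10044706e-05  2.53892157e-01] [-0.14510113  4.9073678   3.89540829] 0.029649550219648924 50.00149340950884
0.09341412847594022 -0.8709469075641031
[ 1.08230642  0.05667468 -0.04025466]
[[ 0.07401616 -0.07469055  0.085     ]]
```

View pics/end.png

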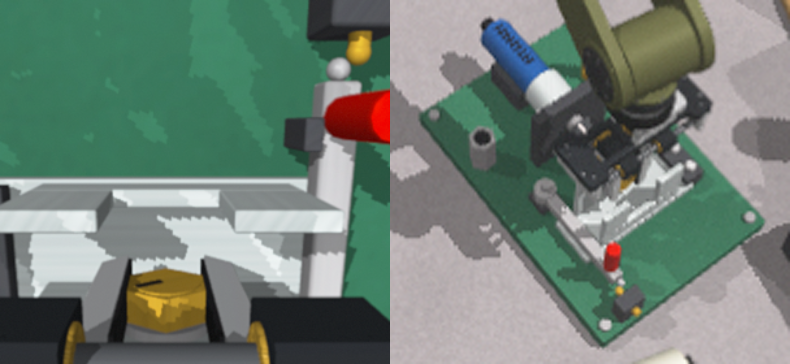

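Emit:
{"method": "apply_moves", "body": {"increments": [{"tx": 0, "ty": 0, "tz": 0, "ax": 0, "ay": 0, "az": 0}, {"tx": 0, "ty": 0, "tz": 0, "ax": 0, "ay": 0, "az": 0}, {"tx": 0, "ty": 0, "tz": 0, "ax": 0, "ay": 0, "az": 0}, {"tx": 0, "ty": 0, "tz": 0, "ax": 0, "ay": 0, "az": 0}, {"tx": 0, "ty": 0, "tz": 0, "ax": 0, "ay": 0, "az": 0}, {"tx": 0, "ty": 0, "tz": 0, "ax": 0, "ay": 0, "az": 0}, {"tx": 0, "ty": 0, "tz": 0, "ax": 0, "ay": 0, "az": 0}, {"tx": 0, "ty": 0, "tz": 0, "ax": 0, "ay": 0, "az": 0}, {"tx": 0, "ty": 0, "tz": 0, "ax": 0, "ay": 0, "az": 0}, {"tx": 0, "ty": 0, "tz": 0, "ax": 0, "ay": 0, "az": 0}, {"tx": 0, "ty": 0, "tz": 0, "ax": 0, "ay": 0, "az": 0}, {"tx": 0, "ty": 0, "tz": 0, "ax": 0, "ay": 0, "az": 0}], "force": 55}}

```text
time_s: 18.98
ee_pos: [0.6054, 0.0991, 0.2562]
eef_rot: [-3.142, -0.0, 0.254]
force: [-1.3, 5.1, 4.2]
grip_width: 0.0296
grip_force: 55.0
```

Emit:
{"method": "apply_moves", "body": {"increments": [{"tx": 0, "ty": 0, "tz": 0, "ax": 0, "ay": 0, "az": 0}, {"tx": 0, "ty": 0, "tz": 0, "ax": 0, "ay": 0, "az": 0}, {"tx": 0, "ty": 0, "tz": 0, "ax": 0, "ay": 0, "az": 0}, {"tx": 0, "ty": 0, "tz": 0, "ax": 0, "ay": 0, "az": 0}, {"tx": 0, "ty": 0, "tz": 0, "ax": 0, "ay": 0, "az": 0}, {"tx": 0, "ty": 0, "tz": 0, "ax": 0, "ay": 0, "az": 0}, {"tx": 0, "ty": 0, "tz": 0, "ax": 0, "ay": 0, "az": 0}, {"tx": 0, "ty": 0, "tz": 0, "ax": 0, "ay": 0, "az": 0}, {"tx": 0, "ty": 0, "tz": 0, "ax": 0, "ay": 0, "az": 0}, {"tx": 0, "ty": 0, "tz": 0, "ax": 0, "ay": 0, "az": 0}, {"tx": 0, "ty": 0, "tz": 0, "ax": 0, "ay": 0, "az": 0}, {"tx": 0, "ty": 0, "tz": 0, "ax": 0, "ay": 0, "az": 0}]}}

```text
time_s: 20.48
ee_pos: [0.6055, 0.0991, 0.2562]
eef_rot: [-3.142, -0.0, 0.254]
force: [-1.8, 5.4, 4.4]
grip_width: 0.0296
grip_force: 55.0
```

Emit:
{"method": "apply_moves", "body": {"increments": [{"tx": 0, "ty": 0, "tz": 0, "ax": 0, "ay": 0, "az": 0}, {"tx": 0, "ty": 0, "tz": 0, "ax": 0, "ay": 0, "az": 0}, {"tx": 0, "ty": 0, "tz": 0, "ax": 0, "ay": 0, "az": 0}, {"tx": 0, "ty": 0, "tz": 0, "ax": 0, "ay": 0, "az": 0}, {"tx": 0, "ty": 0, "tz": 0, "ax": 0, "ay": 0, "az": 0}, {"tx": 0, "ty": 0, "tz": 0, "ax": 0, "ay": 0, "az": 0}, {"tx": 0, "ty": 0, "tz": 0, "ax": 0, "ay": 0, "az": 0}, {"tx": 0, "ty": 0, "tz": 0, "ax": 0, "ay": 0, "az": 0}, {"tx": 0, "ty": 0, "tz": 0, "ax": 0, "ay": 0, "az": 0}, {"tx": 0, "ty": 0, "tz": 0, "ax": 0, "ay": 0, "az": 0}, {"tx": 0, "ty": 0, "tz": 0, "ax": 0, "ay": 0, "az": 0}, {"tx": 0, "ty": 0, "tz": 0, "ax": 0, "ay": 0, "az": 0}]}}

```text
time_s: 21.98
ee_pos: [0.6054, 0.0991, 0.2562]
eef_rot: [-3.142, -0.0, 0.254]
force: [-1.2, 5.2, 4.9]
grip_width: 0.0296
grip_force: 55.0
```

```bash
python3 st.py
python3 - <<'E'
from h import *
from station import camera,get_obs
print(get_obs()["moment"]@RF)
o,c=wristcam()
b=cv2.imread("pics/end.png")[:,:390]
a=cv2.resize(c["pixels"][40:320,150:450,::-1],None,fx=1.3,fy=1.3)
cv2.imwrite("pics/end2.png",a)
print(np.abs(a[250:364,100:240].astype(int)-b[250:364,100:240]).mean(),np.abs(a[50:250].astype(int)-b[50:250]).mean())
E
```

```text
21.975 [ 0.00516691 -0.00253583  0.25618451] [-3.14150183e+00 -2.78671709e-05  2.53948584e-01] [0.12702702 5.34969721 4.94781584] 0.02963702818305524 55.00170626677573
0.0934194018307974 -0.8710134739084758
[ 1.07146853  0.07292377 -0.026786  ]
0.7528195488721805 0.5808333333333333
```

View pics/end2.png

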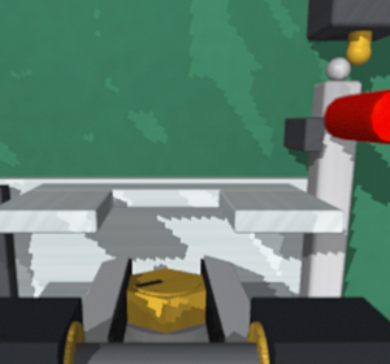

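Emit:
{"method": "apply_moves", "body": {"increments": [{"tx": 0, "ty": 0, "tz": 0, "ax": 0, "ay": 0, "az": 0}, {"tx": 0, "ty": 0, "tz": 0, "ax": 0, "ay": 0, "az": 0}, {"tx": 0, "ty": 0, "tz": 0, "ax": 0, "ay": 0, "az": 0}, {"tx": 0, "ty": 0, "tz": 0, "ax": 0, "ay": 0, "az": 0}, {"tx": 0, "ty": 0, "tz": 0, "ax": 0, "ay": 0, "az": 0}, {"tx": 0, "ty": 0, "tz": 0, "ax": 0, "ay": 0, "az": 0}, {"tx": 0, "ty": 0, "tz": 0, "ax": 0, "ay": 0, "az": 0}, {"tx": 0, "ty": 0, "tz": 0, "ax": 0, "ay": 0, "az": 0}, {"tx": 0, "ty": 0, "tz": 0, "ax": 0, "ay": 0, "az": 0}, {"tx": 0, "ty": 0, "tz": 0, "ax": 0, "ay": 0, "az": 0}, {"tx": 0, "ty": 0, "tz": 0, "ax": 0, "ay": 0, "az": 0}, {"tx": 0, "ty": 0, "tz": 0, "ax": 0, "ay": 0, "az": 0}]}}

```text
time_s: 23.52
ee_pos: [0.6054, 0.0991, 0.2562]
eef_rot: [-3.142, -0.0, 0.254]
force: [-0.7, 4.6, 4.3]
grip_width: 0.0297
grip_force: 55.0
```

Emit:
{"method": "apply_moves", "body": {"increments": [{"tx": 0, "ty": 0, "tz": 0, "ax": 0, "ay": 0, "az": 0}, {"tx": 0, "ty": 0, "tz": 0, "ax": 0, "ay": 0, "az": 0}, {"tx": 0, "ty": 0, "tz": 0, "ax": 0, "ay": 0, "az": 0}, {"tx": 0, "ty": 0, "tz": 0, "ax": 0, "ay": 0, "az": 0}, {"tx": 0, "ty": 0, "tz": 0, "ax": 0, "ay": 0, "az": 0}, {"tx": 0, "ty": 0, "tz": 0, "ax": 0, "ay": 0, "az": 0}, {"tx": 0, "ty": 0, "tz": 0, "ax": 0, "ay": 0, "az": 0}, {"tx": 0, "ty": 0, "tz": 0, "ax": 0, "ay": 0, "az": 0}, {"tx": 0, "ty": 0, "tz": 0, "ax": 0, "ay": 0, "az": 0}, {"tx": 0, "ty": 0, "tz": 0, "ax": 0, "ay": 0, "az": 0}, {"tx": 0, "ty": 0, "tz": 0, "ax": 0, "ay": 0, "az": 0}, {"tx": 0, "ty": 0, "tz": 0, "ax": 0, "ay": 0, "az": 0}]}}

```text
time_s: 25.02
ee_pos: [0.6055, 0.0992, 0.2562]
eef_rot: [-3.142, -0.0, 0.254]
force: [-1.3, 5.1, 4.4]
grip_width: 0.0295
grip_force: 55.0
```

```bash
python3 st.py
python3 - <<'E'
from h import *
o,c=wristcam()
b=cv2.imread("pics/end2.png")
a=cv2.resize(c["pixels"][40:320,150:450,::-1],None,fx=1.3,fy=1.3)
d=np.abs(a[250:364,100:240].astype(int)-b[250:364,100:240]).mean();print(d)
if d<2 and abs(o["grip_width"]-.0296)<.0006:
    from station import hand_in
    print(hand_in())
E
```

```text
25.025 [ 0.00518447 -0.00253058  0.2561916 ] [-3.14151767e+00 -9.69243058e-05  2.53936460e-01] [0.03276414 5.23112626 4.38974358] 0.02947205594411896 55.00161243835464
0.09343472362608486 -0.8709059341457311
0.6225355054302423
the job is handed in; nothing more can be done
None
```

Handed in at about 25 s: the keeper bar is shut against its stop, and the bolt head is gripped across its flats at 55 N and has stayed still since about 17 s while the nut ran on.

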